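# Switch off the blue adapter and feel its top

### The arm

A 6-joint arm with a two-finger parallel gripper is mounted at the origin on the work surface. World frame = base frame: x ahead of the robot, y to its left, z up, the work surface at z = 0. Lengths are in mm, angles in degrees, forces in N, time in s.
With the tool pointing down it reaches from about 300 to 950 mm from the base axis. Payload 3.1 kg.
Tool frame: the origin (TCP) lies on the mounting face of the last link; the fingertips stand 173 mm ahead of it and the grasp point (between the pads) lies 155 mm ahead of it; z points along the fingers, y is the direction in which the jaws open and shut (so a half turn about z gives the same grasp; the last joint's range is limited). The gripper opens to 85 mm and grips with 20 to 120 N. Pads are 22 mm wide; open, the fingers measure 114 mm over their backs; the gripper's body (76 mm by 85 mm) begins 54 mm behind the grasp point. The pads swing forward as they close: fully open they stand 13 mm farther back than shut.
Start: joints at [-71.946, 17.653, 93.61, -0, 68.738, -3.994], TCP at [234.583, -579.314, 404.672] pointing down, gripper open.
Joint ranges: [-175.34, 175.34], [-45.06, 112.39], [2.9, 150.54], [-68.45, 248.45], [3.09, 151.38], [-168.51, 168.51]. Speed limits (degrees/s): [159.86, 159.86, 180, 180, 180, 180].

### API

Orientations are given as [roll, pitch, yaw] about the fixed x, y, z axes, in that order (R = Rz(yaw) Ry(pitch) Rx(roll)).
In Python, from cell import * gives the robot as it stands. Calls block until the motion is done:
- movep(position, orientation): joint-space move of the TCP to a pose.
- line_to(position, frame=None, v=150): straight line of the TCP; frame=None keeps the orientation; v is the mean speed in mm/s.
- move_joints(angles): joint-space move.
- command_gripper(opening, force=None): finger opening in mm; force is the grip in N (None keeps the last); returns when the fingers have stopped.
- pause(seconds).
- inverse_kinematics(position, orientation): joint angles nearest the present ones, or None.
- get_obs(): the state.
- camera(name): name is "scene" or "top"; returns (picture, depth): 400x640x3 uint8, red, green, blue; 400x640 float32, mm along the optical axis (not along the pixel's ray), 0 where there is no reading.
- camera_info(name): a dict with "fx", "fy", "cx", "cy" (pixels), "rvec" (rotation vector, rad) and "tvec" (3), from world to camera coordinates, as OpenCV has them. Camera axes: x right, y down, z forward; pixel columns grow to the right and rows downward; lengths in mm; the calibration is good to about 2 mm. A picture is of the moment at which its call begins. camera_info takes no time and is no camera call.
A pose or a line that the arm cannot do raises IKError and nothing moves.
- sign_off(): hands the job in, once; it reports no verdict.
Trained networks look in the newest picture that a camera, given by its name, has taken for a name from the list of things; names that differ only in an ending like _2 or _b are one class to them, and where a whole thing is asked for, a point or a joint stands for the part that bears it (a point fixed in the world has none). Each returns a list of dicts, best first, with "confidence" (0 to 1); they miss things now and then, are a little off and sometimes report something else, mostly with a low value. They report only what shows in the picture. A call takes as long as a camera call. They do not tell look-alikes from the thing itself.
- boxes_of(camera, label): "rect" ([left, top, width, height] in pixels, round what is visible of it).
- place_of(camera, label): "uv" ([column, row] in pixels: a listed point, or the origin of a listed thing).
The state is a dict: "time_s": time; "joints": joint angles; "joint_velocities": joint speeds; "joint_efforts": joint torques, N m; "ee_pos": TCP position; "tcp_rot": TCP orientation; "contact_force": force on the tool from outside, world axes, zero at the start; "torque": the same for the moment, N m; "opening": finger opening in mm.
Only numpy, scipy, OpenCV 4.12 (cv2) and the standard library are available. Lean on these libraries where they do the work, as an engineer would, in place of code of your own. Each camera call takes 0.05 s, during which the arm holds its last target. There are 200 camera calls.

### The job

Switch off the socket in which the blue adapter stands, by pressing the raised outer end of the red rocker beside it fully down. Then rest the fingertips lightly on top of the blue adapter for about a second, as if to feel whether it is still warm, and withdraw. Press gently, do not grip or shift any adapter, leave the other sockets switched on, and do not touch the other adapters or the things lying about.

Things in the scene. Friction and masses are not known exactly. Their poses are not given: they have to be found in the camera images.
- strip: White power strip fixed to the table, 130 x 300 x 40 mm (its own x, y, z), top face 40 mm above the table; origin at the centre of its underside, z up, y along its length. Four sockets in a row along y, 64 mm apart, on its +x side (the side away from the robot); beside each socket, on the -x side at the same y, a red rocker switch that belongs to that socket.
- socket0 (a point): Centre of the mouth of socket 0 (at x = 28, y = 96, z = 40 mm in the strip's frame), a round recess 38 mm across and 12 mm deep, in which one of the adapters stands. Its switch is rocker 0.
- sw0_outer (a point): Spot to press on rocker 0 to switch socket 0 off: on the rocker's upper face, 18 mm from its pivot and 4 mm from its outer edge (the edge away from the socket). The rocker is a flat red paddle, 44 mm (strip x) by 24 mm (strip y) by 10 mm thick, pivoting in its middle about the strip's y axis, the pivot at x = -35 mm, z = 40 mm; this end starts raised, about 51 mm above the table, and goes down about 6 mm.
- sw0 (a joint): Rocker 0, rad: +0.16 is on (outer end up, socket end down), -0.16 is off (outer end fully down). All start on. It takes about 2 to 3 N at the pressing spot, stays where it is left, and stops hard at the ends. A fingertip that overlaps the pivot line keeps it from going fully over.
- socket1 (a point): Centre of the mouth of socket 1 (at x = 28, y = 32, z = 40 mm in the strip's frame), a round recess 38 mm across and 12 mm deep, in which one of the adapters stands. Its switch is rocker 1.
- sw1_outer (a point): Spot to press on rocker 1 to switch socket 1 off: on the rocker's upper face, 18 mm from its pivot and 4 mm from its outer edge (the edge away from the socket). The rocker is a flat red paddle, 44 mm (strip x) by 24 mm (strip y) by 10 mm thick, pivoting in its middle about the strip's y axis, the pivot at x = -35 mm, z = 40 mm; this end starts raised, about 51 mm above the table, and goes down about 6 mm.
- sw1 (a joint): Rocker 1, rad: +0.16 is on (outer end up, socket end down), -0.16 is off (outer end fully down). All start on. It takes about 2 to 3 N at the pressing spot, stays where it is left, and stops hard at the ends. A fingertip that overlaps the pivot line keeps it from going fully over.
- socket2 (a point): Centre of the mouth of socket 2 (at x = 28, y = -32, z = 40 mm in the strip's frame), a round recess 38 mm across and 12 mm deep, in which one of the adapters stands. Its switch is rocker 2.
- sw2_outer (a point): Spot to press on rocker 2 to switch socket 2 off: on the rocker's upper face, 18 mm from its pivot and 4 mm from its outer edge (the edge away from the socket). The rocker is a flat red paddle, 44 mm (strip x) by 24 mm (strip y) by 10 mm thick, pivoting in its middle about the strip's y axis, the pivot at x = -35 mm, z = 40 mm; this end starts raised, about 51 mm above the table, and goes down about 6 mm.
- sw2 (a joint): Rocker 2, rad: +0.16 is on (outer end up, socket end down), -0.16 is off (outer end fully down). All start on. It takes about 2 to 3 N at the pressing spot, stays where it is left, and stops hard at the ends. A fingertip that overlaps the pivot line keeps it from going fully over.
- socket3 (a point): Centre of the mouth of socket 3 (at x = 28, y = -96, z = 40 mm in the strip's frame), a round recess 38 mm across and 12 mm deep, in which one of the adapters stands. Its switch is rocker 3.
- sw3_outer (a point): Spot to press on rocker 3 to switch socket 3 off: on the rocker's upper face, 18 mm from its pivot and 4 mm from its outer edge (the edge away from the socket). The rocker is a flat red paddle, 44 mm (strip x) by 24 mm (strip y) by 10 mm thick, pivoting in its middle about the strip's y axis, the pivot at x = -35 mm, z = 40 mm; this end starts raised, about 51 mm above the table, and goes down about 6 mm.
- sw3 (a joint): Rocker 3, rad: +0.16 is on (outer end up, socket end down), -0.16 is off (outer end fully down). All start on. It takes about 2 to 3 N at the pressing spot, stays where it is left, and stops hard at the ends. A fingertip that overlaps the pivot line keeps it from going fully over.
- blue: The blue plug-in power adapter standing loose in one of the sockets: blue block 44 x 44 mm and 50 mm high on a round black foot 35 mm across and 14 mm high; origin at the centre of the foot's underside, z up; the flat top is 64 mm above the origin, 92 mm above the table. It is in any of the four sockets. 0.13 to 0.25 kg; it must stay seated.
- black: The black plug-in power adapter standing loose in one of the sockets: black block 44 x 44 mm and 42 mm high on a round black foot 35 mm across and 14 mm high; origin at the centre of the foot's underside, z up; the flat top is 56 mm above the origin, 84 mm above the table. To be left alone.
- grey: The grey plug-in power adapter standing loose in one of the sockets: grey block 44 x 44 mm and 54 mm high on a round black foot 35 mm across and 14 mm high; origin at the centre of the foot's underside, z up; the flat top is 68 mm above the origin, 96 mm above the table. To be left alone.
- orange: The orange plug-in power adapter standing loose in one of the sockets: orange block 44 x 44 mm and 46 mm high on a round black foot 35 mm across and 14 mm high; origin at the centre of the foot's underside, z up; the flat top is 60 mm above the origin, 88 mm above the table. To be left alone.
- tin: Red round flux tin, 64 mm across, 24 mm high, standing before the switches; origin under its centre. To be left alone.
- cup: White plastic cup, 72 mm across, 85 mm high; origin under its centre. To be left alone.
- spool: Blue spool of solder, 54 mm across, 40 mm high; origin under its centre. To be left alone.
- pliers: Small pliers with blue handles lying flat, 150 x 58 x 14 mm, jaws to their own +x; origin under the joint of the handles. To be left alone.
Not all that is in view belongs to the job. Leave any brown look-alike of the blue alone.

How it is judged:
By the outcome, as a careful person would: the job done as asked, in the order asked, and still so for the second after the job is handed in, with the robot touching nothing.
It also fails if it takes over 43 s, if anything falls off the work surface, if the arm or the gripper's body presses on something with over 40 N, if the wrist force passes 120 N, or if a joint passes its speed limit or range.

## Working session

There is one attempt and no reset: what is moved stays moved. The work goes in short steps, each a Python script; the robot and the scene stay as the last script left them, time stands still between calls to the robot, and variables do not carry over. Pictures are saved under pics/ and viewed, about 8 in all and at most 12, crops included, and the job is handed in when it is done.

```bash
mkdir -p pics
cat > h.py <<'E'
from cell import *
import numpy as np, cv2
def cam(n):
    i=camera_info(n); R=cv2.Rodrigues(np.array(i["rvec"],float))[0]
    return i,R,np.array(i["tvec"],float).ravel()
def ray_z(n,uv,z):  # pixel -> world on plane z
    i,R,t=cam(n); d=R.T@np.array([(uv[0]-i["cx"])/i["fx"],(uv[1]-i["cy"])/i["fy"],1]); c=-R.T@t
    return c+d*(z-c[2])/d[2]
def proj(n,p):
    i,R,t=cam(n); q=R@np.array(p,float)+t
    return np.array([i["fx"]*q[0]/q[2]+i["cx"],i["fy"]*q[1]/q[2]+i["cy"]])
def cloud(n,dep):
    i,R,t=cam(n); v,u=np.indices(dep.shape)
    P=np.stack([(u-i["cx"])/i["fx"]*dep,(v-i["cy"])/i["fy"]*dep,dep],-1)
    return (P-t)@R
def save(name,pic): cv2.imwrite("pics/"+name,pic[...,::-1])
E
python3 - <<'E'
from h import *
for n in("scene","top"):
    p,d=camera(n); save(n+"1.png",p); np.save(n+"1.npy",d); np.save(n+"p.npy",p)
    i,R,t=cam(n); print(n,(-R.T@t).round(),(R.T[:,2]).round(2),i["fx"])
    for l,z in [("strip",0),("socket0",40),("socket3",40),("sw0_outer",51),("sw1_outer",51),("sw2_outer",51),("sw3_outer",51),("blue",28),("black",28),("grey",28),("orange",28),("tin",0),("cup",0),("spool",0),("pliers",0)]:
        print(l,[(np.round(r["uv"]).tolist(),round(r["confidence"],2),ray_z(n,r["uv"],z)[:2].round().tolist()) for r in place_of(n,l)[:2]])
print(get_obs())
E
```

```text
scene [1367.  -44.  777.] [-0.75  0.08 -0.66] 503.26198743775205
strip []
socket0 [([364.0, 214.0], 0.73, [589.0, 129.0]), ([304.0, 222.0], 0.66, [602.0, -0.0])]
socket3 [([364.0, 214.0], 0.73, [589.0, 129.0]), ([304.0, 222.0], 0.66, [602.0, -0.0])]
sw0_outer [([355.0, 190.0], 0.51, [520.0, 121.0]), ([303.0, 227.0], 0.32, [629.0, -4.0])]
sw1_outer [([302.0, 226.0], 0.75, [624.0, -5.0]), ([325.0, 193.0], 0.51, [524.0, 52.0])]
sw2_outer [([303.0, 222.0], 0.53, [613.0, -4.0]), ([297.0, 197.0], 0.39, [532.0, -10.0])]
sw3_outer [([268.0, 199.0], 0.54, [533.0, -74.0])]
blue [([332.0, 222.0], 0.94, [595.0, 59.0]), ([383.0, 284.0], 0.91, [773.0, 137.0])]
black [([272.0, 228.0], 0.9, [601.0, -68.0])]
grey [([302.0, 226.0], 0.76, [602.0, -4.0])]
orange [([365.0, 218.0], 0.97, [589.0, 132.0])]
tin [([316.0, 184.0], 0.98, [429.0, 42.0]), ([328.0, 261.0], 0.61, [680.0, 43.0])]
cup [([419.0, 222.0], 0.83, [586.0, 256.0]), ([327.0, 262.0], 0.26, [683.0, 40.0])]
spool [([303.0, 225.0], 0.39, [568.0, 0.0])]
pliers [([326.0, 264.0], 0.79, [686.0, 36.0]), ([360.0, 214.0], 0.66, [546.0, 130.0])]
top [ 4
[... 984 characters left out ...]
, 0.65, [688.0, 44.0])]
{'time_s': 1.6, 'joints': array([-7.19476935e+01,  1.76529976e+01,  9.36093039e+01, -1.55301097e-03,
        6.87370071e+01, -3.99468516e+00]), 'joint_velocities': array([-0.03802713, -0.09338634,  0.04103412, -0.05898226,  0.02926686,
        0.01970771]), 'joint_efforts': array([ 8.29163619e-04, -4.15271938e+01, -2.77069473e+01, -2.33981939e-05,
        8.12857761e-04, -1.23747557e-05]), 'ee_pos': array([ 234.56761267, -579.32576288,  404.67469723]), 'tcp_rot': array([1.79999411e+02, 1.49194217e-03, 2.20475549e+01]), 'contact_force': array([-0.14648768, -0.15524458, -0.13665542]), 'torque': array([ 0.01844094, -0.03420125, -0.07583835]), 'opening': 85.1688906468737}
```

View pics/top1.png

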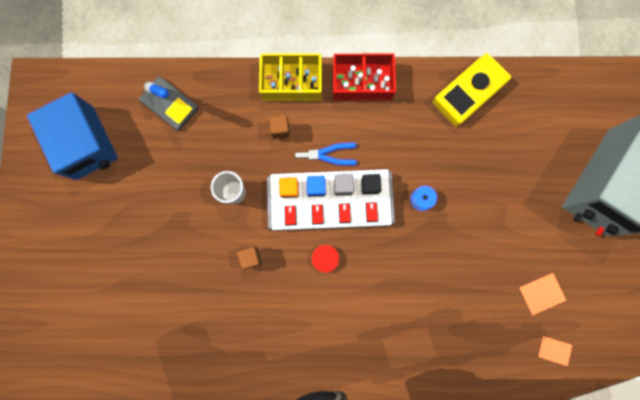

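View pics/scene1.png

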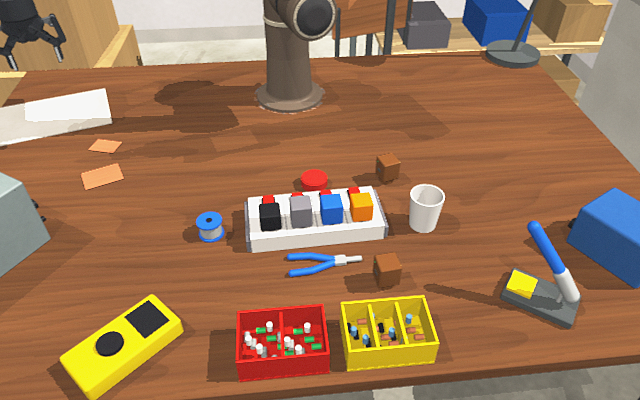

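The top view shows orange (288,187), blue (316,186), grey (344,184) and black (371,184), with the red rockers at about (290,215), (317,214), (344,213) and (371,211). Brown look-alikes stand at (279,127) and (248,258). Orange is at the +y end, so blue is in socket 1 and its switch is rocker 1. Next I'll measure the strip's pose using colour and depth.

Run:
```python
from h import *
A={}
for n in("top","scene"):
    d=np.load(n+"1.npy"); p=np.load(n+"p.npy"); W=cloud(n,d); X,Y,Z=W[...,0],W[...,1],W[...,2]
    box=(X>470)&(X<660)&(Y>-160)&(Y<200)&(d>0)
    hsv=cv2.cvtColor(p,cv2.COLOR_RGB2HSV).astype(int); H,S,V=hsv[...,0],hsv[...,1],hsv[...,2]
    red=box&((H<5)|(H>174))&(S>150)&(V>90)&(Z>35)&(Z<70)
    k,l,st,c=cv2.connectedComponentsWithStats(red.astype(np.uint8))
    for j in range(1,k):
        if st[j,4]>15: print(n,"red",st[j].tolist(),"z",np.median(Z[l==j]).round(1),"ctr46",ray_z(n,c[j],45)[:2].round(1), "cloud",W[l==j].mean(0).round(1))
    bl=box&(H>95)&(H<125)&(S>120)&(Z>84)&(Z<100)
    print(n,"bluetop",bl.sum(),W[bl].mean(0).round(1),np.ptp(W[bl],0).round(1), np.median(Z[bl]))
    wh=box&(S<50)&(V>120)&(Z>34)&(Z<46)
    hull=cv2.minAreaRect(W[...,:2][box&(Z>34)&(Z<100)&(((S<50)&(V>120)&(Z<46))|red)].astype(np.float32)); print(n,"white",wh.sum(),np.median(Z[wh]).round(1),hull)
```

```text
top red [367, 203, 11, 18, 154] z 48.5 ctr46 [537.6 -73.6] cloud [537.2 -73.2  48.4]
top red [312, 205, 11, 19, 150] z 49.1 ctr46 [532.3  53.8] cloud [531.9  53.7  48.7]
top red [339, 204, 11, 18, 158] z 48.7 ctr46 [535.8 -10. ] cloud [535.4  -9.9  48.7]
top red [285, 206, 11, 19, 156] z 48.2 ctr46 [529.5 117.9] cloud [529.2 117.7  48.3]
top bluetop 324 [595.5  57.2  92. ] [41.6 41.  13.2] 92.03491004283308
top white 4001 40.1 ((571.5358276367188, 23.84435272216797), (131.00485229492188, 298.2166748046875), 2.3071417808532715)
scene red [348, 187, 12, 8, 60] z 50.2 ctr46 [513.8 117.7] cloud [519.7 116.6  50.1]
scene red [320, 190, 11, 5, 44] z 50.7 ctr46 [513.7  53.4] cloud [519.9  52.7  50.3]
scene red [292, 192, 11, 4, 35] z 50.9 ctr46 [514.6  -9. ] cloud [521.4  -9.3  50.9]
scene red [262, 195, 13, 9, 87] z 49.9 ctr46 [525.4 -73.8] cloud [530.2 -73.6  49.2]
scene bluetop 342 [602.   55.3  91.2] [44.3 43.8 12.2] 91.63645151177414
scene white 2838 40.0 ((570.4246826171875, 22.783538818359375), (137.51925659179688, 297.5798034667969), 2.932544231414795)
```

Both cameras agree: strip centre about (571, 23), yaw about 2.6°, rocker 1 pivot about (534, 53.5), press spot about (516.5, 53), blue top about (597.5, 56.5, 92). I'll close the fingers and go above the spot.

Run:
```python
from h import *
O=[180,0,2.6]
command_gripper(0,20)
print(inverse_kinematics([516.5,53,400],O))
movep([516.5,53,330],O)
line_to([516.5,53,173+66],v=150)
pause(.2); o=get_obs(); print(o["time_s"],o["ee_pos"],o["contact_force"],o["opening"])
p,d=camera("scene"); save("s2.png",cv2.resize(p[110:270,220:460],(780,520),interpolation=cv2.INTER_CUBIC))
p,d=camera("top"); 
W=cloud("top",d)
p2,d2=camera("scene"); W=cloud("scene",d2); m=(abs(W[...,0]-516)<45)&(abs(W[...,1]-53)<45)&(W[...,2]>60)&(W[...,2]<100)&(d2>0)
print(m.sum(),W[m].min(0).round(1),W[m].max(0).round(1),np.median(W[m],0).round(1))
```

```text
[ 1.05290954e+00  6.23673165e+00  1.08005199e+02 -2.54444375e-14
  6.57580689e+01  8.84529095e+01]
5.8 [517.21656132  53.00453212 240.24185786] [ 0.00131117  0.62896092 -0.27918679] 0.19550766076748752
130 [519.2  39.4  66.7] [530.   66.3 100. ] [524.4  52.1  86.3]
```

View pics/s2.png

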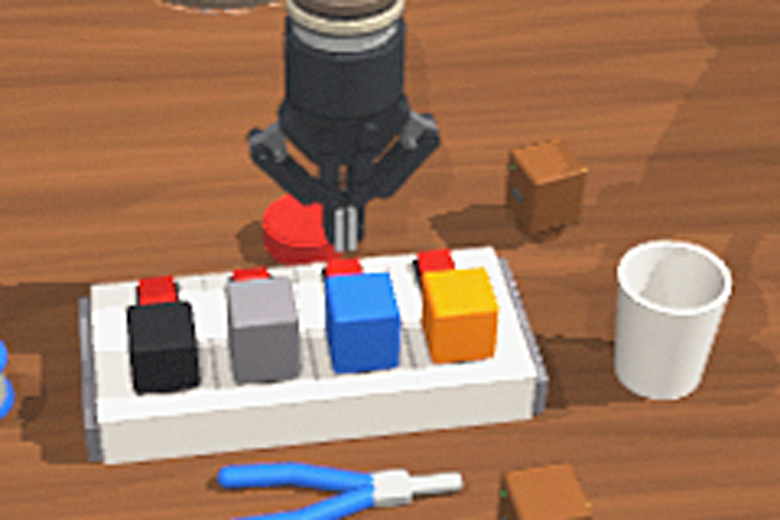

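The crop shows the shut fingertips at (345,245), right over rocker 1 behind the blue adapter, with the other rockers and the tin clear. Now the press, with force watched.

```bash
cat >> h.py <<'E'
def descend(x,y,z0,zmin,flim,step=1.0,v=25):
    f0=get_obs()["contact_force"][2]; z=z0
    while z>zmin:
        z-=step; line_to([x,y,z],v=v); o=get_obs(); f=o["contact_force"][2]-f0
        print(round(z-173,1),round(o["ee_pos"][2]-173,1),round(f,2),end=" | ")
        if f>flim: break
    print(o["time_s"]); return z,f
E
python3 - <<'E'
from h import *
x,y=516.5,53
line_to([x,y,173+54],v=60); pause(.2)
descend(x,y,173+54,173+40.5,8)
pause(.2); o=get_obs(); print(o["ee_pos"],o["contact_force"],o["time_s"])
E
```

```text
53.0 53.0 0.68 | 52.0 51.9 1.06 | 51.0 51.0 1.68 | 50.0 49.9 3.1 | 49.0 48.8 1.34 | 48.0 48.1 2.72 | 47.0 47.1 4.67 | 46.0 46.4 7.99 | 45.0 46.2 13.86 | 8.75
[516.23847076  53.01387964 219.23922869] [-6.39063835 -0.80767034 13.80530337] 8.95
```

Contact came at about 51 mm, then a hard stop at about 46 mm. I'll lift clear and check the rocker.

Run:
```python
from h import *
line_to([516.5,53,173+115],v=120); line_to([597.5,56.5,173+130],v=150)
p,d=camera("scene"); W=cloud("scene",d); save("s3.png",cv2.resize(p[150:250,230:400],(765,450),interpolation=cv2.INTER_CUBIC))
hsv=cv2.cvtColor(p,cv2.COLOR_RGB2HSV).astype(int); H,S,V=hsv[...,0],hsv[...,1],hsv[...,2]
X,Y,Z=W[...,0],W[...,1],W[...,2]
c=np.array([571,23.]);a=np.radians(2.6);sx=(X-c[0])*np.cos(a)+(Y-c[1])*np.sin(a);sy=-(X-c[0])*np.sin(a)+(Y-c[1])*np.cos(a)
for k in range(4):
    m=(abs(sy-(96-64*k))<9)&(sx<-48)&(sx>-56)&((H<6)|(H>172))&(S>140)&(Z<60)&(Z>30)
    print("scene",k,m.sum(),np.median(Z[m]).round(1) if m.any() else None)
p,d=camera("top"); W=cloud("top",d); X,Y,Z=W[...,0],W[...,1],W[...,2]
save("t3.png",cv2.resize(p[160:240,250:410],(800,400),interpolation=cv2.INTER_CUBIC))
hsv=cv2.cvtColor(p,cv2.COLOR_RGB2HSV).astype(int); H,S,V=hsv[...,0],hsv[...,1],hsv[...,2]
sx=(X-c[0])*np.cos(a)+(Y-c[1])*np.sin(a);sy=-(X-c[0])*np.sin(a)+(Y-c[1])*np.cos(a)
for k in range(4):
    m=(abs(sy-(96-64*k))<10)&(sx<-17)&(sx>-56)&((H<6)|(H>172))&(S>140)&(Z<60)&(Z>30)
    print("top",k,m.sum(),np.degrees(0) if m.sum()<8 else np.polyfit(sx[m],Z[m],1).round(3),np.median(Z[m&(sx<-48)]).round(1))
o=get_obs();print(o["time_s"],o["contact_force"],o["ee_pos"])
```

```text
scene 0 20 50.9
scene 1 13 45.6
scene 2 22 50.6
scene 3 21 51.0
top 0 0 0.0 nan
top 1 0 0.0 nan
top 2 0 0.0 nan
top 3 124 [-0.115 44.448] 50.4
10.4833 [ 0.33922305 -0.58584924 -0.43727013] [596.20712599  56.50769382 301.93326781]
  return _methods._mean(a, axis=axis, dtype=dtype,
  ret = ret.dtype.type(ret / rcount)
```

View pics/t3.png

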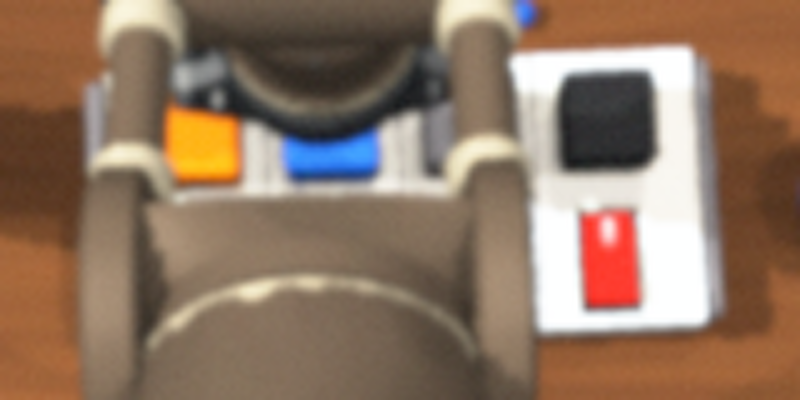

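View pics/s3.png

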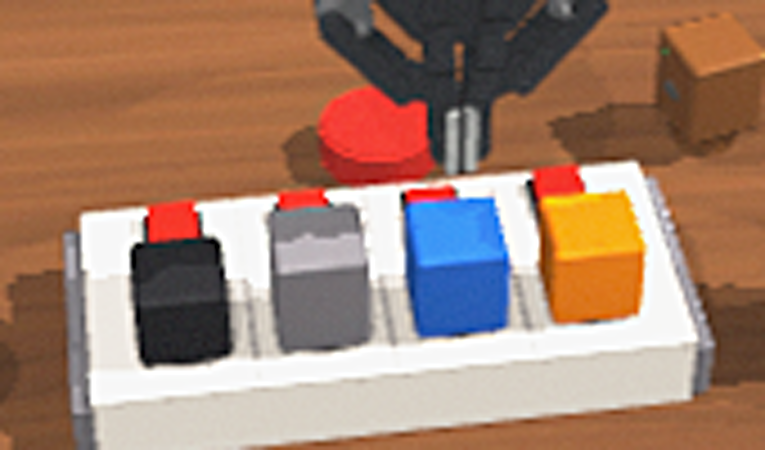

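The scene view shows rocker 1's outer end at 45.6 mm and the other three near 51, all adapters seated, and the fingers at (460,150) in the air. The top view is blocked by the arm. There is time for one clear top check of the tilt before the touch.

```bash
cat >> h.py <<'E'
def tilt():
    p,d=camera("top"); W=cloud("top",d); X,Y,Z=W[...,0],W[...,1],W[...,2]
    H,S,V=np.moveaxis(cv2.cvtColor(p,cv2.COLOR_RGB2HSV).astype(int),2,0)
    c=np.array([571,23.]);a=np.radians(2.6);sx=(X-c[0])*np.cos(a)+(Y-c[1])*np.sin(a);sy=-(X-c[0])*np.sin(a)+(Y-c[1])*np.cos(a)
    for k in range(4):
        m=(abs(sy-(96-64*k))<11)&(sx<-14)&(sx>-60)&((H<6)|(H>172))&(S>140)&(Z<60)&(Z>30)
        r=cv2.fitLine(np.c_[sx[m],Z[m]].astype(np.float32),cv2.DIST_HUBER,0,.01,.01).ravel()
        print("rocker",k,m.sum(),"angle",-round(float(np.arctan(r[1]/r[0])),3))
    b=(H>95)&(H<125)&(S>120)&(Z>88)&(Z<96)&(abs(sy-32)<30)&(abs(sx-28)<30); print("blue top",W[b].mean(0).round(1))
    return p
E
python3 - <<'E'
from h import *
movep([500,-260,340],[180,0,2.6]); p=tilt(); print(get_obs()["time_s"])
E
```

```text
rocker 0 144 angle 0.12
rocker 1 156 angle -0.177
rocker 2 147 angle 0.154
rocker 3 146 angle 0.135
blue top [596.1  56.9  92. ]
11.7917
```

Rocker 1 reads about −0.18 rad, which is fully off; the others are still on. Blue hasn't moved. Now the gentle touch.

Run:
```python
from h import *
x,y=597,56.7
movep([x,y,173+125],[180,0,2.6]); line_to([x,y,173+96],v=60); pause(.3)
z,f=descend(x,y,173+95,173+90,2.0,step=.5,v=15)
for _ in range(4): pause(.3); o=get_obs(); print(o["contact_force"].round(2),o["ee_pos"].round(2),round(o["time_s"],2))
line_to([x,y,173+110],v=40); line_to([x,y,340],v=150)
movep([500,-260,360],[180,0,2.6]); pause(.2); p=tilt(); save("t4.png",cv2.resize(p[150:280,220:440],(770,455),interpolation=cv2.INTER_CUBIC))
o=get_obs(); print(o["time_s"],o["contact_force"])
```

```text
94.5 94.4 0.62 | 94.0 93.9 0.35 | 93.5 93.4 -0.8 | 93.0 92.9 -0.58 | 92.5 92.5 0.32 | 92.0 92.5 3.62 | 15.4917
[-1.58 -0.75  4.84] [597.13  56.71 265.48] 15.79
[-1.83  0.53  5.34] [597.14  56.7  265.5 ] 16.09
[-1.14 -0.1   6.47] [597.16  56.72 265.53] 16.39
[-1.63 -0.44  4.94] [597.15  56.73 265.52] 16.69
rocker 0 142 angle 0.129
rocker 1 156 angle -0.174
rocker 2 146 angle 0.15
rocker 3 146 angle 0.168
blue top [596.   57.2  92.4]
19.3333 [-0.47545613  0.33296521  0.07201998]
```

View pics/t4.png

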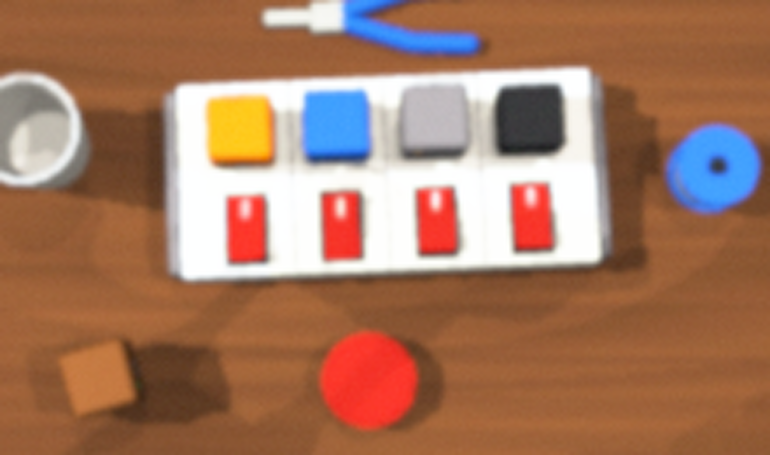

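The crop shows all adapters seated, with blue at (337,125). Rocker 1 at (342,225) is tipped the other way, and the tin, cup, spool and brown box are where they were. I'm handing in.

```bash
python3 -c "
from cell import *
sign_off()"
```

```text
the job is handed in; nothing more can be done
```

I switched off the blue adapter's socket (socket 1), rested the shut fingertips on the adapter for about 1.3 s, then withdrew and handed the job in at about 19 s.

- **Switch:** The first press on the outer end of rocker 1 reached the hard stop, peaking at about 14 N there. After I withdrew, the top camera's depth put rocker 1 at −0.17 rad (off). The other three read +0.13 to +0.17 rad (on).
- **Touch:** The force on the blue adapter was about 5 N, peaking at 6.5 N. That is somewhat more than the 2 N I had set as the threshold for stopping the descent.
- **Blue adapter:** Its top stayed at (596, 57, 92) mm, within about 0.5 mm of where it was before the touch, so it is still seated.
- **Everything else:** In the final picture the other adapters, tin, cup and spool looked undisturbed, and nothing was touching the robot.

No check failed. The camera angles scatter by about 0.03 rad around the nominal ±0.16.

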